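# Sweep the clean stone off the sorting board

### The arm

A 6-joint arm with a two-finger parallel gripper is mounted at the origin on the work surface. World frame = base frame: x ahead of the robot, y to its left, z up, the work surface at z = 0. Lengths are in mm, angles in rad, forces in N, time in s.
With the tool pointing down it reaches from about 275 to 1000 mm from the base axis. Payload 8.4 kg.
Tool frame: the origin (TCP) lies midway between the tips of the shut fingers; the grasp point (between the pads) lies 19 mm behind it; z points along the fingers, y is the line along which they close (so a half turn about z gives the same grasp; the last joint's range is limited). The gripper opens to 85 mm and grips with 20 to 120 N. Pads are 22 mm wide; open, the fingers measure 114 mm over their backs; the gripper's body (76 mm by 85 mm) begins 54 mm behind the grasp point. The pads swing forward as they close: fully open they stand 13 mm farther back than shut.
Start: joints at [1.322, 0.353, 1.633, -0, 1.155, -0.002], TCP at [152.687, 606.065, 231.281] pointing down, gripper open.
Joint ranges: [-2.63, 2.63], [-0.92, 2.1], [0.06, 2.66], [-1.3, 4.44], [0, 2.69], [-3.02, 3.02]. Speed limits (rad/s): [2.22, 2.22, 2.79, 3.14, 3.14, 3.14].

### API

Orientations are given as [roll, pitch, yaw] about the fixed x, y, z axes, in that order (R = Rz(yaw) Ry(pitch) Rx(roll)).
In Python, from rig import r, cams gives the robot as it stands. The module is installed in compiled form; this text tells all that it offers.
- The arm moves only by the tool send_rows, never from a script. Its argument "targets" is one flat list of numbers, 7 for each row, row after row: the shift along the tool's x, y, z in m, then the turn, a rotation vector about the tool's x, y, z in rad, then the opening, from -1 (shut) to 1 (fully open). In form: [tx, ty, tz, wx, wy, wz, fingers, tx, ty, tz, wx, wy, wz, fingers, ...]. A call has 1 to 12 rows; each row is the pose to reach, as a shift and turn from the pose commanded when the call began, along the tool's axes at that moment; what a row does not reach only later rows make up. A row lasts 1/12 s, in which the tool goes at most 41.7 mm and 7.16 degrees, less where a joint would pass 70% of its speed; a pose out of reach is approached as far as the arm can. A call with a gripper value outside its range is refused whole. The fingers move at their own pace and stop on an object; "grip_force" is the grip in N (left out, the last holds). Time passes only in rows, so rows that repeat a pose let the fingers close. It gives the time, the measured TCP pose, the force, the opening and the grip force at its end, in the units of the state.
- r.sense(): the state, without advancing time (a new reading comes with each control period).
- cams.grab_frame(name): name is "scene" or "top" or "wrist"; returns a dict with "color" (480x640x3 uint8, blue, green, red), "fx", "fy", "cx", "cy" (pixels), "xyz" and "attitude" of the camera in the world. Camera axes: x right, y down, z forward; pixel columns grow to the right and rows downward; lengths in mm; the calibration is good to about 2 mm. A picture is of the moment at which its call begins. There is no depth.
- r.sign_off(): hands the job in; it is judged then, once.
The state is a dict: "clock": time; "qpos": joint angles; "qvel": joint speeds; "joint_efforts": joint torques, N m; "eef_pos": TCP position; "tcp_rot": TCP orientation; "contact_force": force on the tool from outside, world axes, zero at the start; "wrist_torque": the same for the moment, N m; "opening": opening from 0.0 (shut) to 1.0 (fully open); "grasp_force": force on a finger pad.
Only numpy, scipy, OpenCV 4.12 (cv2) and the standard library are available. Lean on these libraries where they do the work, as an engineer would, in place of code of your own. Each camera call takes 0.05 s, during which the arm holds its last target. There are 200 camera calls.

### The job

Using the fingertips, sweep the three white stones along the sorting board and over its end so that they drop into the blue tray. Only push them - do not lift or carry any stone. Leave the rust-brown stone where it lies on the board, and do not disturb the hammer, the cup or the jar.

Things in the scene. Friction and masses are not known exactly. Their poses are not given: they have to be found in the camera images.
- board: fixed wooden sorting board on two battens, 256 mm along its x (front to back), 210 mm along its y, top surface 50 mm above its origin (origin: centre of its underside, on the table). Low rims 8 mm thick and 10 mm high run along its near and far edges (x = +-120 to +-128 mm); the two ends at y = +-105 mm are open, a tray standing 2 mm beyond each. Turned up to 0.25 rad about the vertical
- blue_tray: fixed blue open tray at one end of the board (either its +y or its -y end), empty at the start. 250 mm along x, 140 mm along y, 44 mm high so its rim lies 6 mm below the board's top, walls and floor 5 mm; origin at the centre of its underside, 177 mm from the board's origin along the board's y, axes parallel to the board's
- grey_tray: fixed grey open tray of the same size at the other end of the board, with a few rust-brown rejects fixed in it, no higher than 30 mm above the table; origin likewise. Nothing is to go into it
- white_a: white stone, a faceted lump 35 mm across at its widest (10 mm up), 24 mm high, narrowing to the top, 28 to 56 g; origin at the centre of its flat underside (z = 0.050 while it lies on the board). Each of the four stones lies in its own lane: their positions along the board's x differ by at least 42 mm, in any order
- white_b: white stone, a faceted lump 35 mm across at its widest (10 mm up), 24 mm high, narrowing to the top, 28 to 56 g; origin at the centre of its flat underside (z = 0.050 while it lies on the board)
- white_c: white stone, a faceted lump 35 mm across at its widest (10 mm up), 24 mm high, narrowing to the top, 28 to 56 g; origin at the centre of its flat underside (z = 0.050 while it lies on the board)
- rust_stone: rust-brown stone, a faceted lump 35 mm across at its widest (10 mm up), 24 mm high, narrowing to the top, 28 to 56 g; origin at the centre of its flat underside (z = 0.050 while it lies on the board). It is to be left where it lies
- hammer: claw hammer 260 mm long lying on the table to the left of the board and trays (+y side); origin under the middle of its length, not to be disturbed
- cup: blue ceramic cup, 72 mm wide, 80 mm high, standing on the table to the right of the board and trays (-y side); origin at the centre of its underside, not to be disturbed
- jar: glass jar with a steel cap, 64 mm wide, 85 mm high, standing on the table to the right of the board and trays (-y side); origin at the centre of its underside, not to be disturbed

How it is judged (in metres and radians):
At the end, for the whole second after the job is handed in: All three white stones lie inside the blue tray, on its floor or on one another; the rust-brown stone is still within 15 mm of where it lay on the board, and hammer, cup and jar are within 15 mm of where they were (x of white_a in the frame of blue_tray between -0.12 and 0.12 m and y of white_a in the frame of blue_tray between -0.065 and 0.065 m and height (world z) of each of white_a, white_b, white_c below 0.056 m and x of white_b in the frame of blue_tray between -0.12 and 0.12 m and y of white_b in the frame of blue_tray between -0.065 and 0.065 m and x of white_c in the frame of blue_tray between -0.12 and 0.12 m and y of white_c in the frame of blue_tray between -0.065 and 0.065 m and distance of each of rust_stone, hammer, cup, jar from where it was at the start of the episode below 0.015 m); the robot touches nothing.
It fails at once if a stone is lifted (its underside more than 30 mm above the board's top) (height (world z) of any of white_a, white_b, white_c, rust_stone above 0.08 m).
It fails at once if the rust-brown stone is shifted by more than 15 mm (distance of rust_stone from where it was at the start of the episode above 0.015 m).
It fails at once if the hammer, the cup or the jar is shifted by more than 15 mm (distance of any of hammer, cup, jar from where it was at the start of the episode above 0.015 m).
It also fails if it takes over 54 s, if anything falls off the work surface, if the arm or the gripper's body presses on something with over 40 N, if the wrist force passes 120 N, or if a joint passes its speed limit or range.

## Working session

There is one attempt and no reset: what is moved stays moved. The work goes in short steps, Python scripts to look and compute and a tool call to move; the robot and the scene stay as the last step left them, time stands still between calls to the robot, and variables do not carry over. Pictures are saved under pics/ and viewed, at most 10 in all, crops included, and the job is handed in when it is done.

Besides the shell and the picture viewer there is one more tool, called after "Request:" as name(argument=value, ...) on one line, values as JSON. send_rows: Moves the arm, as the interface text tells. Its arguments: {"type":"object","properties":{"targets":{"type":"array"},"grip_force":{"type":"number"}},"required":["targets"]}

```bash
mkdir -p pics
python3 - <<'E'
from rig import r,cams
import cv2
for n in ["top","scene"]:
    f=cams.grab_frame(n); cv2.imwrite(f"pics/{n}0.png",f["color"])
    print(n,{k:f[k] for k in f if k!="color"})
s=r.sense(); print(s["eef_pos"],s["tcp_rot"],s["clock"])
E
```

```text
top {'fx': 464.4691136977566, 'fy': 464.4691136977566, 'cx': 318.9774487902857, 'cy': 237.3016322878385, 'xyz': array([ 357.41324997,    6.40161024, 1006.38583613]), 'attitude': array([-2.93596548, -0.00626448, -1.55537237])}
scene {'fx': 452.9519121730112, 'fy': 452.9519121730112, 'cx': 318.3131028160514, 'cy': 240.85778021295008, 'xyz': array([988.62030437, 465.47165298, 866.1809083 ]), 'attitude': array([-2.49381504,  0.01427363,  2.37729226])}
[152.57976019 605.64489833 230.63446291] [-3.14033768e+00 -3.28751591e-06  2.89477196e+00] 0.1
```

View pics/top0.png

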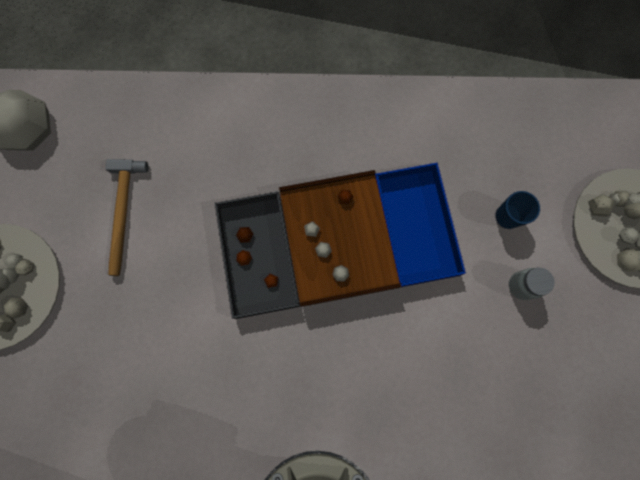

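The top view has the board at about (340,238), the blue tray to its right (-y) and the grey tray to its left. The white stones are near (312,230), (323,250) and (341,273), and the rust stone is at (345,197). I'll enlarge this area.

Run:
```python
import cv2
im=cv2.imread("pics/top0.png")[155:325,270:470]
cv2.imwrite("pics/crop0.png",cv2.resize(cv2.convertScaleAbs(im,alpha=1.5),None,fx=3.5,fy=3.5,interpolation=cv2.INTER_CUBIC))
```

```text
(no output)
```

View pics/crop0.png

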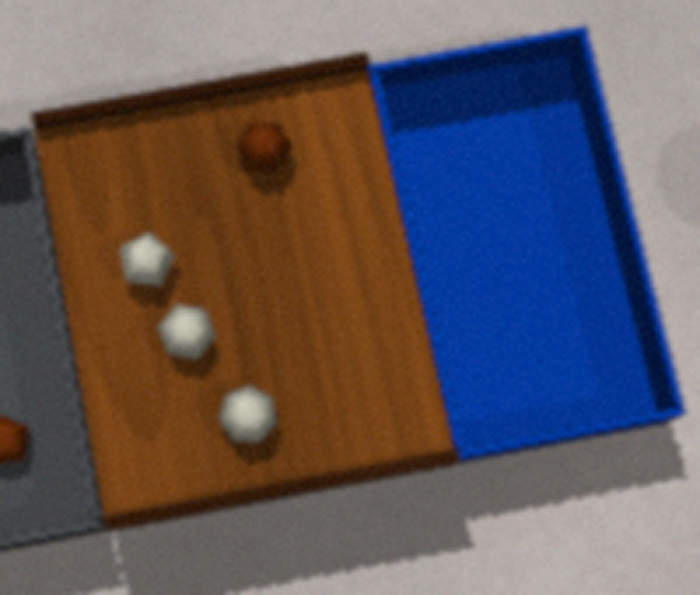

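The crop shows the stones at (146,260), (187,332) and (248,415), with the rust stone at (265,147). The rim corners are at about (35,115), (367,55), (457,460) and (105,525). The blue tray's outer corners are (585,30) and (682,412).

```bash
cat > h.py <<'E'
import numpy as np
from scipy.spatial.transform import Rotation as R
def px2w(f,u,v,z):
    d=R.from_euler("xyz",f["attitude"]).as_matrix()@np.array([(u-f["cx"])/f["fx"],(v-f["cy"])/f["fy"],1])
    return f["xyz"]+d*(z-f["xyz"][2])/d[2]
E
python3 - <<'E'
from h import *
from rig import r,cams
np.set_printoptions(precision=1,suppress=True)
f=cams.grab_frame("top")
P=lambda u,v,z:px2w(f,270+(u+.5)/3.5-.5,155+(v+.5)/3.5-.5,z)
c=[P(*p,60)[:2] for p in [(35,115),(367,55),(457,460),(105,525)]]
print(np.array(c)); o=np.mean(c,0)
e=(c[0]+c[3]-c[1]-c[2]); yaw=np.arctan2(e[1],e[0])-np.pi/2
e2=(c[0]+c[1]-c[2]-c[3]); print("yaws",yaw,np.arctan2(e2[1],e2[0]),"dims",np.linalg.norm(e)/2,np.linalg.norm(e2)/2,"o",o)
yaw=(yaw+2*0+np.arctan2(e2[1],e2[0]))/2
M=np.array([[np.cos(yaw),-np.sin(yaw)],[np.sin(yaw),np.cos(yaw)]])
for n,p in dict(w1=(146,260),w2=(187,332),w3=(248,415),rust=(265,147)).items():
    w=P(*p,61)[:2]; print(n,w,"board",M.T@(w-o))
for p in [(585,30),(682,412)]:print("tray",M.T@(P(*p,44)[:2]-o))
s=r.sense(); print(s["qpos"],R.from_euler("xyz",s["tcp_rot"]).as_matrix())
E
```

```text
[[ 661.7   88.9]
 [ 703.7 -113.4]
 [ 456.1 -163.7]
 [ 415.3   40.4]]
yaws 0.200944412987063 0.1971455062362109 dims 207.38480429726607 251.91450683476958 o [559.2 -37. ]
w1 [572.3  19.7] board [24. 53.]
w2 [529.   -5.3] board [-23.3  37. ]
w3 [480.3 -41.7] board [-78.3  11. ]
rust [643.6 -51. ] board [ 79.9 -30.5]
tray [ 123.4 -244.6]
tray [-121.6 -245.3]
[ 1.3  0.4  1.6 -0.   1.2 -0. ] [[-1.   0.2 -0. ]
 [ 0.2  1.  -0. ]
 [-0.  -0.  -1. ]]
```

```bash
cat >> h.py <<'E'
O=np.array([559.2,-37.]);YAW=.199
M=np.array([[np.cos(YAW),-np.sin(YAW)],[np.sin(YAW),np.cos(YAW)]])
GOAL=R.from_matrix(np.array([[-np.sin(YAW),np.cos(YAW),0],[np.cos(YAW),np.sin(YAW),0],[0,0,-1]]).T.T)
# tool x = board +y, tool y = board +x, tool z down
def delta(s,bx,by,z):
    C=R.from_euler("xyz",s["tcp_rot"])
    g=np.append(O+M@[bx,by],z)
    return C.inv().apply(g-s["eef_pos"])/1000,(C.inv()*GOAL).as_rotvec()
E
python3 - <<'E'
from h import *
from rig import r
np.set_printoptions(precision=4,suppress=True)
print(GOAL.as_matrix()); s=r.sense(); print(delta(s,-78,50,150),s["opening"])
E
```

```text
[[-0.1977  0.9803  0.    ]
 [ 0.9803  0.1977  0.    ]
 [ 0.      0.     -1.    ]]
(array([-0.4594, -0.5123,  0.0813]), array([-0.001 ,  0.0006,  1.125 ])) 0.999387944524753
```

Request:
send_rows(targets=[-0.026,-0.028,0,0,0,0.06,-0.68,-0.052,-0.056,0,0,0,0.12,-0.68,-0.078,-0.084,0,0,0,0.18,-0.68,-0.104,-0.112,0,0,0,0.24,-0.68,-0.13,-0.14,0,0,0,0.31,-0.68,-0.156,-0.168,0,0,0,0.37,-0.68,-0.182,-0.196,0,0,0,0.43,-0.68,-0.208,-0.224,0,0,0,0.5,-0.68,-0.234,-0.252,0,0,0,0.56,-0.68,-0.26,-0.28,0,0,0,0.62,-0.68,-0.286,-0.308,0,0,0,0.7,-0.68,-0.312,-0.336,0,0,0,0.76,-0.68])

```text
clock: 1.15
eef_pos: [373.5, 202.3, 231.4]
tcp_rot: [3.141, 0.0, 2.131]
contact_force: [0.2, 1.0, 0.5]
opening: 0.16
grasp_force: 0.0
```

Run:
```python
from h import *
from rig import r
np.set_printoptions(precision=4,suppress=True)
s=r.sense(); print(delta(s,-78,50,120),s["opening"],s["eef_pos"],s["clock"])
```

```text
(array([-0.227 , -0.0252,  0.1114]), array([ 0.0003, -0.    ,  0.3612])) 0.16027675045038633 [373.517  202.2911 231.37  ] 1.15
```

Request:
send_rows(targets=[-0.028,-0.003,0.013,0,0,0.045,-0.68,-0.056,-0.006,0.026,0,0,0.09,-0.68,-0.084,-0.009,0.039,0,0,0.135,-0.68,-0.112,-0.012,0.052,0,0,0.18,-0.68,-0.14,-0.015,0.065,0,0,0.225,-0.68,-0.168,-0.018,0.08,0,0,0.27,-0.68,-0.2,-0.022,0.095,0,0,0.32,-0.68,-0.227,-0.025,0.111,0,0,0.361,-0.68,-0.227,-0.025,0.111,0,0,0.361,-0.68,-0.227,-0.025,0.111,0,0,0.361,-0.68])

```text
clock: 1.98
eef_pos: [472.9, -2.2, 119.3]
tcp_rot: [-3.139, -0.001, 1.771]
contact_force: [0.7, 0.3, -0.0]
opening: 0.159
grasp_force: 0.0
```

Run:
```python
from h import *
from rig import r,cams
import cv2
np.set_printoptions(precision=4,suppress=True)
s=r.sense(); print(delta(s,-78,50,55),s["opening"],s["eef_pos"],s["clock"])
f=cams.grab_frame("scene")["color"][120:370,160:500]
cv2.imwrite("pics/s1.png",cv2.resize(cv2.convertScaleAbs(f,alpha=1.5),None,fx=2.2,fy=2.2))
```

```text
(array([-0.0012, -0.0001,  0.0643]), array([-0.0022, -0.0006,  0.0016])) 0.15874002992727276 [472.8943  -2.1831 119.345 ] 1.9833
```

View pics/s1.png

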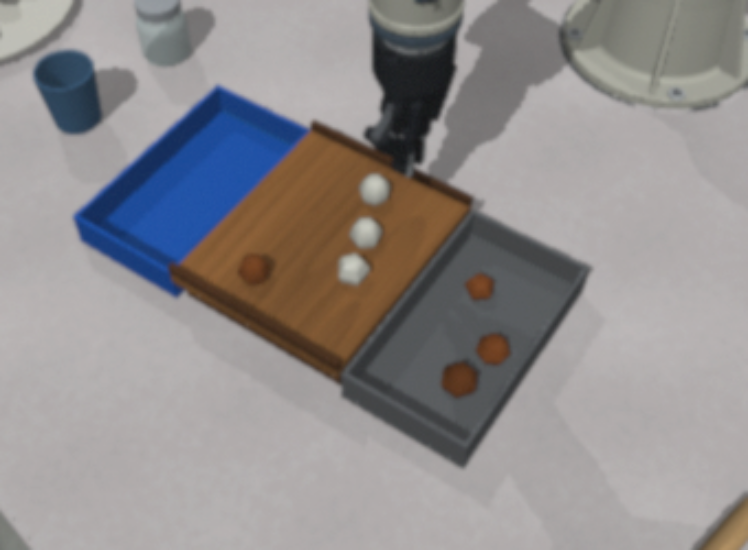

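The scene view shows the fingers at about (402,160), hovering on the grey-tray side of the nearest white stone at (375,188). The lane is clear, so I'll go down and push.

Request:
send_rows(targets=[0,0,0.02,0,0,0,-0.68,0,0,0.04,0,0,0,-0.68,0,0,0.06,0,0,0,-0.68,0,0,0.064,0,0,0,-0.68,0,0,0.064,0,0,0,-0.68,-0.01,0,0.064,0,0,0,-0.68,-0.02,0,0.064,0,0,0,-0.68,-0.03,0,0.064,0,0,0,-0.68,-0.042,0,0.064,0,0,0,-0.68,-0.054,0,0.064,0,0,0,-0.68,-0.066,0,0.064,0,0,0,-0.68])

```text
clock: 2.95
eef_pos: [487.3, -67.4, 56.8]
tcp_rot: [3.141, 0.0, 1.773]
contact_force: [-0.2, 2.3, 2.3]
opening: 0.16
grasp_force: 0.9
```

Run:
```python
from h import *
from rig import r,cams
import cv2
np.set_printoptions(precision=4,suppress=True)
s=r.sense(); print(delta(s,-78,-115,55),s["opening"],s["eef_pos"],s["clock"],s["contact_force"])
f=cams.grab_frame("scene")["color"][140:300,220:400]
cv2.imwrite("pics/s2.png",cv2.resize(cv2.convertScaleAbs(f,alpha=1.5),None,fx=3.5,fy=3.5))
```

```text
(array([-0.0994, -0.0018,  0.0019]), array([0.001 , 0.0002, 0.0033])) 0.1600240137139813 [487.3009 -67.3704  56.8467] 2.95 [-0.157   2.2951  2.3366]
```

View pics/s2.png

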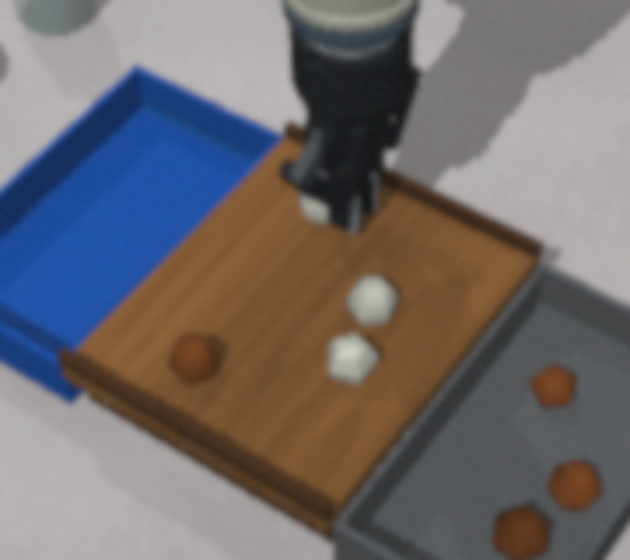

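The stone at (318,208) is moving ahead of the fingers, and the other two haven't moved. I'll push it over the edge and raise the tool.

Request:
send_rows(targets=[-0.012,0,0.001,0,0,0,-0.68,-0.024,0,0.001,0,0,0,-0.68,-0.036,0,0.001,0,0,0,-0.68,-0.048,0,0.001,0,0,0,-0.68,-0.06,0,0.001,0,0,0,-0.68,-0.072,0,0.001,0,0,0,-0.68,-0.084,0,0.001,0,0,0,-0.68,-0.096,0,0.001,0,0,0,-0.68,-0.104,0,0.001,0,0,0,-0.68,-0.104,0,0,0,0,0,-0.68,-0.1,0,-0.03,0,0,0,-0.68,-0.1,0,-0.06,0,0,0,-0.68])

```text
clock: 4.0
eef_pos: [504.9, -162.9, 115.4]
tcp_rot: [-3.137, -0.003, 1.773]
contact_force: [0.7, -0.5, 0.4]
opening: 0.161
grasp_force: 0.0
```

Run:
```python
from h import *
from rig import r,cams
import cv2
np.set_printoptions(precision=4,suppress=True)
s=r.sense(); print(delta(s,-24,75,118),s["eef_pos"],s["clock"],s["contact_force"])
f=cams.grab_frame("scene")["color"][140:300,180:400]
cv2.imwrite("pics/s3.png",cv2.resize(cv2.convertScaleAbs(f,alpha=1.5),None,fx=3,fy=3))
```

```text
(array([ 0.1875,  0.0547, -0.0023]), array([-0.0043, -0.0027,  0.0036])) [ 504.9423 -162.9067  115.3744] 4.0 [ 0.6587 -0.4934  0.4055]
```

View pics/s3.png

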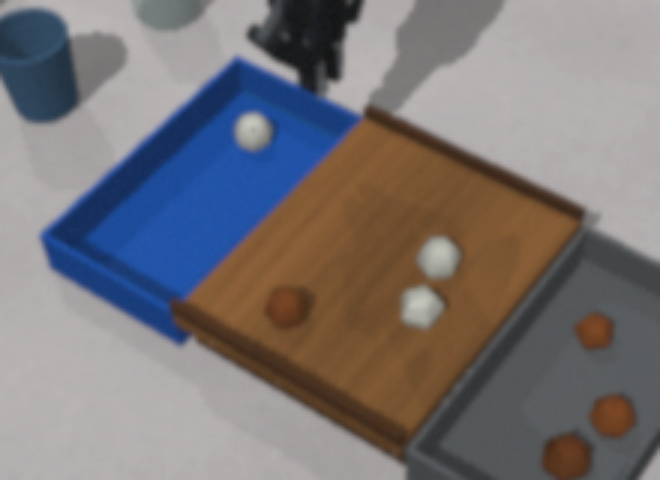

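The first stone is in the blue tray at (253,131), and the other two and the rust stone are undisturbed. Next is the middle stone.

Request:
send_rows(targets=[0.03,0.009,0,0,0,0,-0.68,0.06,0.018,0,0,0,0,-0.68,0.09,0.027,0,0,0,0,-0.68,0.12,0.036,0,0,0,0,-0.68,0.15,0.045,0,0,0,0,-0.68,0.17,0.05,0,0,0,0,-0.68,0.187,0.054,0,0,0,0.003,-0.68,0.187,0.054,0,0,0,0.003,-0.68,0.187,0.054,0,0,0,0.003,-0.68])

```text
clock: 4.8
eef_pos: [521.8, 31.1, 116.2]
tcp_rot: [-3.141, 0.0, 1.773]
contact_force: [0.3, -0.3, 0.2]
opening: 0.157
grasp_force: 0.0
```

Run:
```python
from h import *
from rig import r,cams
np.set_printoptions(precision=4,suppress=True)
s=r.sense(); print(delta(s,-24,75,56),s["eef_pos"],s["clock"])
```

```text
(array([ 0.0008, -0.0008,  0.0602]), array([-0.0001,  0.0001,  0.0033])) [521.8266  31.1236 116.2384] 4.8
```

Next: go down and push 190 mm in total.

Request:
send_rows(targets=[0,0,0.02,0,0,0.003,-0.68,0,0,0.04,0,0,0.003,-0.68,0,0,0.06,0,0,0.003,-0.68,0,0,0.06,0,0,0.003,-0.68,0,0,0.06,0,0,0.003,-0.68,-0.01,0,0.06,0,0,0.003,-0.68,-0.02,0,0.06,0,0,0.003,-0.68,-0.03,0,0.06,0,0,0.003,-0.68,-0.042,0,0.06,0,0,0.003,-0.68,-0.054,0,0.06,0,0,0.003,-0.68,-0.066,0,0.06,0,0,0.003,-0.68,-0.078,0,0.06,0,0,0.003,-0.68])

```text
clock: 5.8
eef_pos: [537.9, -47.7, 56.5]
tcp_rot: [3.141, 0.0, 1.767]
contact_force: [-0.5, -0.1, 0.4]
opening: 0.164
grasp_force: 0.3
```

Request:
send_rows(targets=[-0.012,0,0,0,0,0,-0.68,-0.024,0,0,0,0,0,-0.68,-0.036,0,0,0,0,0,-0.68,-0.048,0,0,0,0,0,-0.68,-0.06,0,0,0,0,0,-0.68,-0.072,0,0,0,0,0,-0.68,-0.084,0,0,0,0,0,-0.68,-0.096,0,0,0,0,0,-0.68,-0.108,0,0,0,0,0,-0.68,-0.114,0,0,0,0,0,-0.68,-0.114,0,-0.02,0,0,0,-0.68,-0.11,0,-0.06,0,0,0,-0.68])

```text
clock: 6.8
eef_pos: [556.1, -154.3, 112.8]
tcp_rot: [-3.134, -0.004, 1.767]
contact_force: [0.4, 0.1, -0.4]
opening: 0.161
grasp_force: 0.0
```

Run:
```python
from h import *
from rig import r,cams
import cv2
np.set_printoptions(precision=4,suppress=True)
s=r.sense(); print(delta(s,23,90,118),s["eef_pos"],s["clock"],s["contact_force"])
f=cams.grab_frame("scene")["color"][140:300,180:400]
cv2.imwrite("pics/s4.png",cv2.resize(cv2.convertScaleAbs(f,alpha=1.5),None,fx=3,fy=3))
```

```text
(array([ 0.2045,  0.0486, -0.0048]), array([-0.0073, -0.0036, -0.0031])) [ 556.0805 -154.3023  112.8134] 6.8 [ 0.3888  0.092  -0.3823]
```

View pics/s4.png

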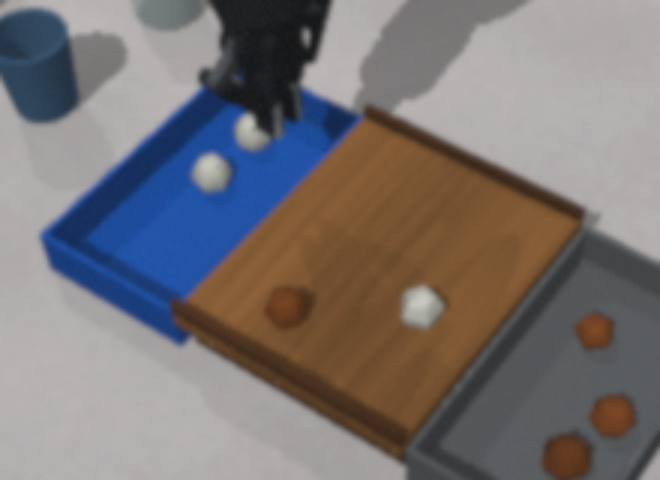

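Two stones are in the tray, at (253,131) and (211,172). The rust stone at (288,306) and the last white one at (421,306) haven't moved. Now the last white stone.

Request:
send_rows(targets=[0.03,0.007,-0.005,0,0,0,-0.68,0.06,0.014,-0.005,0,0,0,-0.68,0.09,0.021,-0.005,0,0,0,-0.68,0.12,0.028,-0.005,0,0,0,-0.68,0.15,0.036,-0.005,0,0,0,-0.68,0.18,0.044,-0.005,0,0,0,-0.68,0.204,0.048,-0.005,0,0,0,-0.68,0.204,0.048,-0.005,0,0,0,-0.68,0.204,0.048,-0.005,0,0,0,-0.68])

```text
clock: 7.6
eef_pos: [566.3, 56.4, 121.3]
tcp_rot: [3.141, 0.0, 1.77]
contact_force: [-1.2, -0.2, -0.0]
opening: 0.161
grasp_force: 0.0
```

Run:
```python
from h import *
from rig import r,cams
np.set_printoptions(precision=4,suppress=True)
s=r.sense(); print(delta(s,23,90,56),s["eef_pos"],s["clock"])
```

```text
(array([-0.0002, -0.0024,  0.0653]), array([0.0002, 0.0001, 0.0006])) [566.2794  56.4076 121.3248] 7.6
```

Request:
send_rows(targets=[0,-0.002,0.02,0,0,0,-0.68,0,-0.002,0.04,0,0,0,-0.68,0,-0.002,0.06,0,0,0,-0.68,0,-0.002,0.064,0,0,0,-0.68,0,-0.002,0.064,0,0,0,-0.68,-0.01,-0.002,0.064,0,0,0,-0.68,-0.02,-0.002,0.064,0,0,0,-0.68,-0.03,-0.002,0.064,0,0,0,-0.68,-0.042,-0.002,0.064,0,0,0,-0.68,-0.054,-0.002,0.064,0,0,0,-0.68,-0.066,-0.002,0.064,0,0,0,-0.68,-0.078,-0.002,0.064,0,0,0,-0.68])

```text
clock: 8.6
eef_pos: [580.1, -22.8, 57.8]
tcp_rot: [3.141, -0.0, 1.767]
contact_force: [-0.6, 2.6, 3.7]
opening: 0.161
grasp_force: 2.2
```

Run:
```python
from h import *
from rig import r,cams
import cv2
np.set_printoptions(precision=4,suppress=True)
s=r.sense(); print(delta(s,23,-115,56),s["eef_pos"],s["clock"],s["contact_force"])
f=cams.grab_frame("scene")["color"][140:300,180:400]
cv2.imwrite("pics/s5.png",cv2.resize(cv2.convertScaleAbs(f,alpha=1.5),None,fx=3,fy=3))
```

```text
(array([-0.1248,  0.    ,  0.0018]), array([ 0.0009, -0.    , -0.0025])) [580.1183 -22.816   57.8224] 8.6 [-0.5714  2.6144  3.7445]
```

View pics/s5.png

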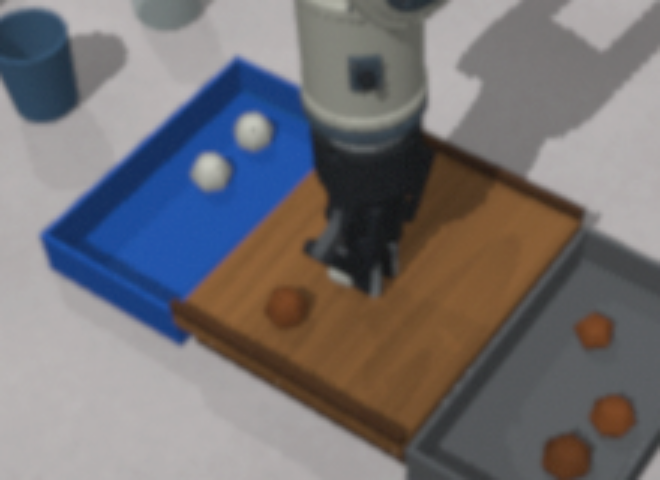

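The last stone, at (341,277), is held against the fingertips and has room to pass the rust stone at (288,306). I'll finish the push.

Request:
send_rows(targets=[-0.012,0,0,0,0,0,-0.68,-0.024,0,0,0,0,0,-0.68,-0.036,0,0,0,0,0,-0.68,-0.048,0,0,0,0,0,-0.68,-0.06,0,0,0,0,0,-0.68,-0.072,0,0,0,0,0,-0.68,-0.084,0,0,0,0,0,-0.68,-0.096,0,0,0,0,0,-0.68,-0.108,0,0,0,0,0,-0.68,-0.12,0,0,0,0,0,-0.68,-0.129,0,0,0,0,0,-0.68,-0.129,0,0,0,0,0,-0.68])

```text
clock: 9.65
eef_pos: [605.2, -150.0, 57.2]
tcp_rot: [3.141, 0.001, 1.767]
contact_force: [0.0, 0.9, -0.7]
opening: 0.159
grasp_force: 0.0
```

Request:
send_rows(targets=[0,0,-0.03,0,0,0,-0.68,0,0,-0.06,0,0,0,-0.68,0.03,0,-0.09,0,0,0,-0.68,0.06,0,-0.12,0,0,0,-0.68,0.09,0,-0.13,0,0,0,-0.68,0.09,0,-0.13,0,0,0,-0.68,0.09,0,-0.13,0,0,0,-0.68])

```text
clock: 10.23
eef_pos: [587.2, -58.3, 188.2]
tcp_rot: [3.14, 0.0, 1.77]
contact_force: [1.4, -0.1, 0.4]
opening: 0.16
grasp_force: 0.0
```

Run:
```python
from rig import r,cams
import cv2
f=cams.grab_frame("scene")["color"]
cv2.imwrite("pics/s6.png",cv2.convertScaleAbs(f,alpha=1.5)); print(r.sense()["contact_force"])
```

```text
[ 0.57088909 -0.15187355 -0.3474038 ]
```

View pics/s6.png

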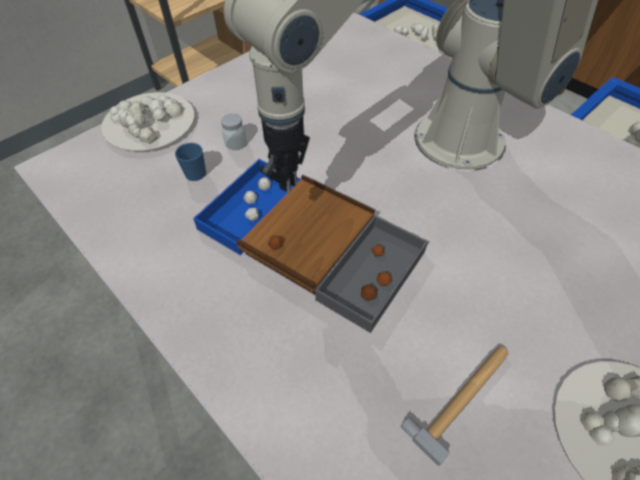

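All three white stones are in the blue tray, at (264,184), (250,198) and (252,214). The rust stone is still at (276,242), and the hammer, cup and jar haven't moved. I'll hand it in.

```bash
python3 -c "
from rig import r
print(r.sign_off())"
```

```text
the job is handed in; nothing more can be done
None
```

I swept all three white stones into the blue tray, left the rust-brown stone, hammer, cup and jar in place, and handed the job in at about 10 s on the robot's clock; the sign-off returned no verdict.

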